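Stand the tall settling cone on the light box

TASK

Pick up the tall settling cone by its lid and stand it upright in the middle of the light box's round window. It is top-heavy on a small foot, so set it down until its foot rests on the window before you gently let go, then back away and watch that it stands still on its own for two seconds. Leave the short cone and the specimen cup where they are.

Things in the scene. Friction and masses are not known exactly. Their poses are not given: they have to be found in the camera images.
- tall_cone: the tall settling cone: closed empty white plastic cone, point down, on a 14 mm stem and flat round foot 42 mm across; upright, 155 mm high. Its ribbed red lid, 52 mm across, is the top 24 mm (cone 47 mm across below it): grip that from above, any yaw. 0.11 to 0.22 kg, balance point about 100 mm up: topples if it leans about 10 degrees. Origin: centre of the foot's underside; z up.
- light_box: the light box, fixed on the table: a grey box 160 x 160 mm and 40 mm high, with a round white window in the middle of its top, a rigid flat disc 90 mm across and 4 mm proud of the box, so that the window's top is 44 mm above the table. The foot must stand on this window. Origin: centre of the box's underside at table height, straight below the window's centre; z up, x and y along the sides.
- short_cone: a bystander: the short settling cone, the same foot, lid and materials as the tall one but only 100 mm high, standing on the table. Origin: centre of the foot's underside; z up.
- cup: a bystander: a plain white specimen cup with a smooth red lid, 66 mm high, 58 mm across the lid, 44 mm across the bottom, standing on the table. Origin: centre of its underside; z up.
Not all that is in view belongs to the job. What is shaped like the tall_cone but blue or purple is not meant.

How it is judged (in metres and radians):
On the way, in this order (a step that is already met when the one before it is completed fails the run):
1. the tall cone's foot rests on the window, upright and centred to 20 mm, while the fingers still hold it (horizontal distance between tall_cone and light_box below 0.02 m and z of tall_cone in the frame of light_box between 0.038 and 0.052 m and angle between tall_cone's own z axis and vertical below 0.12 rad and contact force between tall_cone and light_box above 0.1 N and contact force between the fingers and tall_cone above 0.3 N), for 0.1 s.
2. the tall cone stands there on its own, still, for a second (horizontal distance between tall_cone and light_box below 0.02 m and z of tall_cone in the frame of light_box between 0.038 and 0.052 m and angle between tall_cone's own z axis and vertical below 0.12 rad and linear speed of tall_cone below 0.02 m/s and angular speed of tall_cone below 0.2 rad/s and contact force between the fingers and tall_cone below 0.05 N), for 1 s.
At the end, for the whole second after the job is handed in: The tall cone stands free and still on the round window, its foot flat on it, within 20 mm of the window's centre and within 7 degrees of upright; the short cone and the cup stand upright within 30 mm of where they started (all of step 2 and distance of each of short_cone, cup from where it was at the start of the episode below 0.03 m and angle between each of short_cone, cup's own z axis and vertical below 0.17 rad); the robot touches nothing.
It fails at once if the tall cone tips over (leans more than 35 degrees) (angle between tall_cone's own z axis and vertical above 0.61 rad).
It fails at once if the short cone or the cup is knocked over or shifted by more than 30 mm (distance of any of short_cone, cup from where it was at the start of the episode above 0.03 m or angle between any of short_cone, cup's own z axis and vertical above 0.5 rad).
It also fails if it takes over 45 s, if anything falls off the work surface, if the arm or the gripper's body presses on something with over 40 N, if the wrist force passes 120 N, or if a joint passes its speed limit or range.

ROBOT

A 6-joint arm with a two-finger parallel gripper is mounted at the origin on the work surface. World frame = base frame: x ahead of the robot, y to its left, z up, the work surface at z = 0. Lengths are in m, angles in degrees, forces in N, time in s.
With the tool pointing down it reaches from about 0.35 to 0.925 m from the base axis. Payload 6.4 kg.
Tool frame: the origin (TCP) lies midway between the tips of the shut fingers; the grasp point (between the pads) lies 19 mm behind it; z points along the fingers, y is the line along which they close (so a half turn about z gives the same grasp; the last joint's range is limited). The gripper opens to 94 mm and grips with 3 to 60 N. Pads are 16 mm wide; open, the fingers measure 119 mm over their backs; the gripper's body (75 mm by 177 mm) begins 78 mm behind the grasp point.
Start: joints at [-9.975, 14.043, 89.255, -0, 76.702, -9.975], TCP at [0.65, 0, 0.205] pointing down, gripper open.
Joint ranges: [-179.41, 179.41], [-58.25, 129.5], [7.25, 145.43], [-54.29, 234.29], [11.92, 165.04], [-157.13, 157.13]. Speed limits (degrees/s): [147.25, 147.25, 180, 180, 180, 180].

INTERFACE

Orientations are given as [roll, pitch, yaw] about the fixed x, y, z axes, in that order (R = Rz(yaw) Ry(pitch) Rx(roll)).
In Python, from plant import r gives the robot as it stands.
- The arm moves only by the tool apply_moves, never from a script. Its argument "rows" is one flat list of numbers, 7 for each row, row after row: the finger opening in mm, from 0 to 94, then the shift along the world's x, y, z in units of 0.2 m (1.0 is 0.2 m), then the turn, a rotation vector about the world's x, y, z in units of 60 degrees (1.0 is 60 degrees). In form: [gripper, x, y, z, rx, ry, rz, gripper, x, y, z, rx, ry, rz, ...]. A call has 1 to 5 rows; each row is the pose to reach, as a shift and turn from the pose commanded when the call began; what a row does not reach only later rows make up. A row lasts 1/10 s, in which the tool goes at most 50 mm and 8.59 degrees, less where a joint would pass 70% of its speed; a pose out of reach is approached as far as the arm can. A call with a number of a shift or a turn outside -1 to 1 is refused whole. A call with a gripper value outside its range is refused whole. The fingers move at their own pace and stop on an object; "newtons" is the grip in N (left out, the last holds). Time passes only in rows, so rows that repeat a pose let the fingers close. It gives the time, the measured TCP pose, the force, the opening and the grip force at its end, in the units of the state.
- r.state(): the state, without advancing time (a new reading comes with each control period).
- r.camera(name): name is "scene" or "side" or "wrist"; returns the picture (420x560x3 uint8, blue, green, red); there is no depth.
- r.get_calibration(name): a dict with "fx", "fy", "cx", "cy" (pixels), "extrinsics" (4x4, takes a point from world to camera coordinates); the wrist camera has in their place "mount" (4x4, takes a point from camera to tool coordinates, whose origin is the TCP and whose axes are the flange's). Camera axes: x right, y down, z forward; pixel columns grow to the right and rows downward; lengths in m; the calibration is good to about 2 mm. The wrist camera is an equidistant fisheye: a pixel r from the principal point sees the ray r / f radians off the axis. A picture is of the moment at which its call begins: read the wrist's pose just before it. get_calibration takes no time and is no camera call.
- r.sign_off(): hands the job in; it is judged then, once.
The state is a dict: "t": time; "joint_pos": joint angles; "joint_vel": joint speeds; "joint_torque": joint torques, N m; "ee_pos": TCP position; "ee_rot": TCP orientation; "ft_force": force on the tool from outside, world axes, zero at the start; "wrist_torque": the same for the moment, N m; "finger_gap": opening from 0.0 (shut) to 1.0 (fully open); "gripper_force": force on a finger pad.
Only numpy, scipy, OpenCV 4.12 (cv2) and the standard library are available. Lean on these libraries where they do the work, as an engineer would, in place of code of your own. Each camera call takes 0.05 s, during which the arm holds its last target. There are 200 camera calls.

## Working session

There is one attempt and no reset: what is moved stays moved. The work goes in short steps, Python scripts to look and compute and a tool call to move; the robot and the scene stay as the last step left them, time stands still between calls to the robot, and variables do not carry over. Pictures are saved under pics/ and viewed, at most 10 in all, crops included, and the job is handed in when it is done.

Besides the shell and the picture viewer there is one more tool, called after "Call:" by a JSON object that holds its "op" and its "data". apply_moves: Moves the arm, as the interface text tells. Shifts and turns lie within -1 to 1; 1 stands for 0.2 m of shift or 60 degrees of turn. Its arguments: {"type":"object","properties":{"rows":{"type":"array"},"newtons":{"type":"number"}},"required":["rows"]}

```bash
mkdir -p pics; python3 - <<'E'
from plant import r
import cv2, numpy as np
s=r.state();print(s['t'],s['ee_pos'],s['ee_rot'])
a=r.camera("scene");b=r.camera("side")
cv2.imwrite("pics/scene1.png",a);cv2.imwrite("pics/side1.png",b)
for n in("scene","side","wrist"):
  c=r.get_calibration(n);print(n,{k:np.round(v,4).tolist() for k,v in c.items()})
E
```

```text
0.0 [6.49398015e-01 1.02888686e-04 2.04367435e-01] [-1.79892036e+02 -1.82127318e-02  8.99991484e+01]
scene {'fx': 461.7244, 'fy': 461.7244, 'cx': 282.6555, 'cy': 210.3391, 'extrinsics': [[-0.3316, 0.9434, 0.0097, 0.1955], [0.7014, 0.2534, -0.6662, -0.3229], [-0.6309, -0.2141, -0.7458, 1.4], [0.0, 0.0, 0.0, 1.0]]}
side {'fx': 395.5472, 'fy': 395.5472, 'cx': 282.1787, 'cy': 212.4057, 'extrinsics': [[0.7206, -0.6931, 0.0212, -0.3971], [-0.3894, -0.4297, -0.8147, 0.2263], [0.5738, 0.5788, -0.5795, 0.5872], [0.0, 0.0, 0.0, 1.0]]}
wrist {'fx': 325.1923, 'fy': 325.1923, 'cx': 279.2091, 'cy': 215.1626, 'mount': [[-0.0006, -0.9699, -0.2435, 0.0708], [1.0, -0.0004, -0.0008, 0.0002], [0.0007, -0.2435, 0.9699, -0.179], [0.0, 0.0, 0.0, 1.0]]}
```

View pics/scene1.png

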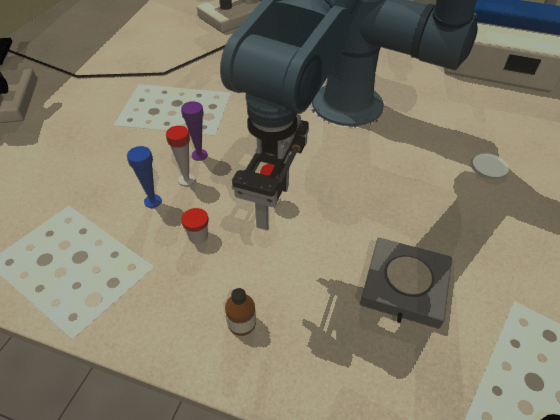

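View pics/side1.png

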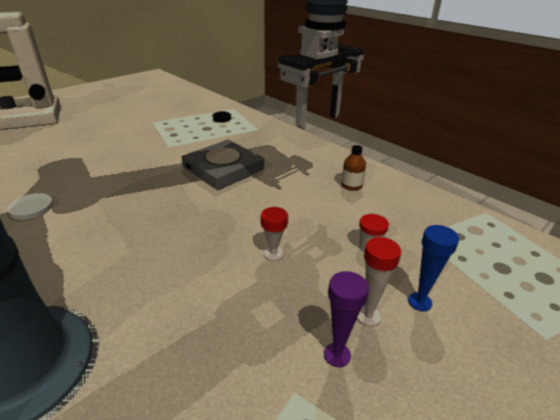

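Candidates in the scene view are: red-lidded cone at (178,136) to (187,181), purple at (193,108), blue at (140,155), red short cone at (268,170) under the gripper, and the cup at (195,218). Only (178,136) is tall, white and red-lidded. In the side view it is at (382,253) to (370,316). The window is at scene (409,275) and side (222,157). I'll confirm this in a crop and fit the positions.

```bash
cat > h.py <<'E'
import cv2, numpy as np
from plant import r
from scipy.optimize import least_squares
C={n:r.get_calibration(n) for n in("scene","side")}
def proj(n,P):
    c=C[n];E=c["extrinsics"];q=np.atleast_2d(P)@E[:3,:3].T+E[:3,3]
    return np.c_[c["fx"]*q[:,0]/q[:,2]+c["cx"],c["fy"]*q[:,1]/q[:,2]+c["cy"]]
def onplane(n,uv,z):
    c=C[n];E=c["extrinsics"];R=E[:3,:3];o=-R.T@E[:3,3]
    d=R.T@np.array([(uv[0]-c["cx"])/c["fx"],(uv[1]-c["cy"])/c["fy"],1]);return (o+d*(z-o[2])/d[2])[:2]
def red(im):
    b,g,rr=[im[...,i].astype(int) for i in range(3)];return ((rr>90)&(g<0.35*rr)&(b<0.4*rr)).astype(np.uint8)
def blob(m,uv):
    k,L,st,ce=cv2.connectedComponentsWithStats(m);b=min(range(1,k),key=lambda i:np.hypot(*(ce[i]-uv))+(st[i,4]<60)*999);return st[b],ce[b]
def cyl(x,y,z0,z1,rad):
    t=np.linspace(0,2*np.pi,60);return np.array([[x+rad*np.cos(a),y+rad*np.sin(a),z] for a in t for z in(z0,z1)])
def hullc(n,P):
    M=cv2.moments(cv2.convexHull(proj(n,P).astype(np.float32)));return np.array([M["m10"],M["m01"]])/M["m00"]
E
python3 - <<'E'
from h import *
I={n:cv2.imread(f"pics/{n}1.png") for n in C}
for name,z1,z0,rad,seeds in(("tall",.155,.131,.026,dict(scene=(178,136),side=(382,253))),("cup",.066,.052,.029,dict(scene=(195,218),side=(374,226))),("short",.1,.076,.026,dict(side=(274,218)))):
    ce={}
    for n,uv in seeds.items():
        st,c=blob(red(I[n]),uv);ce[n]=c
        f=least_squares(lambda p:hullc(n,cyl(*p,z0,z1,rad))-c,onplane(n,c,z0),diff_step=1e-3).x
        hh=cv2.boundingRect(proj(n,cyl(*f,z0,z1,rad)).astype(np.float32))
        print(name,n,st,c.round(1),"xy",f.round(4),"model box",hh)
    if len(ce)>1:
        f=least_squares(lambda p:np.r_[[hullc(n,cyl(p[0],p[1],z0+p[2],z1+p[2],rad))-ce[n] for n in ce]].ravel(),[*f,0],diff_step=1e-3);print("joint",f.x.round(4),f.fun.round(2))
for n,uv in(("scene",(409,275)),("side",(222,157))): print("win",n,onplane(n,uv,.044))
a=cv2.resize(I["scene"][90:250,100:300],None,fx=2,fy=2,interpolation=2);b=cv2.resize(I["side"][210:370,310:470],None,fx=2,fy=2,interpolation=2)
c=cv2.resize(I["scene"][230:330,350:470],None,fx=3,fy=2.4,interpolation=2)
c=cv2.resize(I["scene"][230:330,350:460],(330,300));d=cv2.resize(I["side"][130:200,170:280],(330,210))
pad=np.zeros((600,800,3),np.uint8);pad[:260,:400]=a[:260];pad[:260,400:720]=b[:260];pad[270:570,:330]=c;pad[270:480,400:730]=d
cv2.imwrite("pics/crop1.png",pad)
E
```

```text
tall scene [167 126  22  15 243] [176.9 132.6] xy [ 0.4504 -0.3115] model box (164, 121, 25, 23)
tall side [366 237  35  34 834] [383.6 252.6] xy [ 0.4647 -0.305 ] model box (364, 235, 39, 36)
joint [ 0.4576 -0.308   0.0062] [-0.55  0.04 -0.35 -0.03]
cup scene [182 209  26  19 401] [194.2 217.9] xy [ 0.6111 -0.1985] model box (180, 205, 28, 25)
cup side [360 214  28  22 448] [374.2 224.1] xy [ 0.6159 -0.1966] model box (359, 212, 31, 24)
joint [ 0.613  -0.1977  0.0022] [-0.22  0.02 -0.2  -0.02]
short side [261 207  26  25 481] [274.  218.5] xy [ 0.4529 -0.077 ] model box (260, 205, 28, 27)
win scene [0.59089269 0.27162026]
win side [0.57859834 0.25903572]
```

View pics/crop1.png

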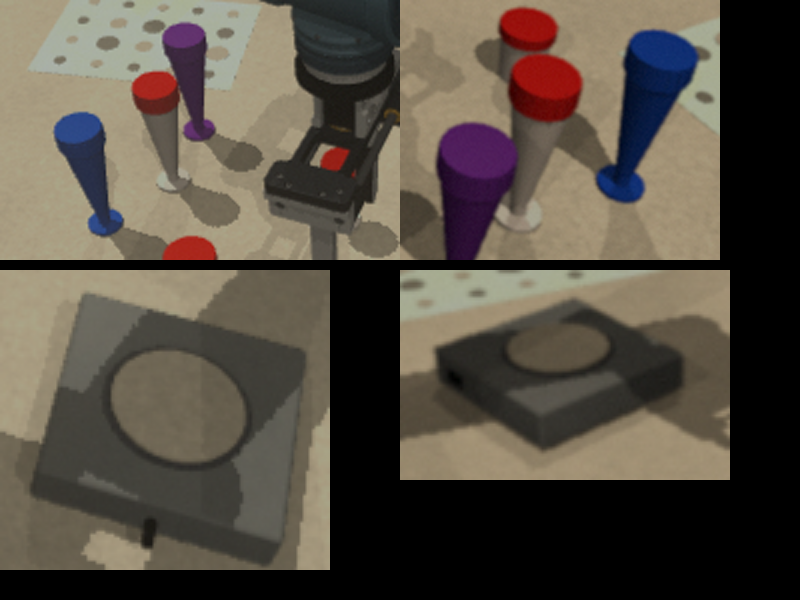

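The crop confirms a white cone with a ribbed red lid, standing between blue and purple. The scene mask missed the lid's darker side, so I'll redo that with better thresholds and locate the neighbours too.

```bash
python3 - <<'E'
from h import *
I={n:cv2.imread(f"pics/{n}1.png") for n in C}
def fit(name,z0,z1,rad,ce):
    g=onplane("side",ce["side"],z1)
    f=least_squares(lambda p:np.r_[[hullc(n,cyl(p[0],p[1],z0+p[2],z1+p[2],rad))-ce[n] for n in ce]].ravel(),[*g,0],diff_step=1e-3)
    print(name,f.x.round(4),"dist",np.hypot(*f.x[:2]).round(3),f.fun.round(2))
fit("tall",.131,.155,.026,dict(scene=(178.5,136.5),side=(382.5,253)))
fit("window",.0435,.044,.045,dict(scene=(409,275.3),side=(222.7,155.5)))
for n,u in(("tallfoot",dict(scene=(186,181),side=(370,317))),("blue foot",dict(scene=(152.5,201),side=(421,301.5))),("purple foot",dict(scene=(199.5,155),side=(338,355)))):
    print(n,[onplane(k,v,.003).round(4) for k,v in u.items()])
for n,u in(("blue top",dict(scene=(140,153.5),side=(441,239))),("purple top",dict(scene=(192.5,107.5),side=(348.5,288)))):
    print(n,[onplane(k,v,.155).round(4) for k,v in u.items()])
E
```

```text
tall [ 4.624e-01 -3.035e-01 -3.000e-04] dist 0.553 [-0.99  0.08 -0.64 -0.06]
window [ 0.589   0.2711 -0.0022] dist 0.648 [-0.24  0.15 -0.32 -0.17]
tallfoot [array([ 0.4666, -0.3024]), array([ 0.4604, -0.3091])]
blue foot [array([ 0.5561, -0.3468]), array([ 0.5557, -0.3504])]
purple foot [array([ 0.3658, -0.3143]), array([ 0.3632, -0.3193])]
blue top [array([ 0.5549, -0.3439]), array([ 0.5429, -0.3538])]
purple top [array([ 0.3645, -0.3128]), array([ 0.3577, -0.3213])]
```

Tall cone is at about (0.463,-0.304). Purple and blue stand about 95 mm away along ±x, so the fingers must close along y, which means a yaw turn of -90°. Window is at (0.589,0.271).

Call:
{"op": "apply_moves", "data": {"rows": [94,-0.2,-0.2,0.2,0,0,-0.14,94,-0.4,-0.4,0.3,0,0,-0.28,94,-0.5,-0.5,0.3,0,0,-0.42,94,-0.6,-0.6,0.3,0,0,-0.56,94,-0.7,-0.75,0.3,0,0,-0.7], "newtons": 12}}

```text
t: 0.6
ee_pos: [0.5087, -0.1506, 0.2658]
ee_rot: [180.0, -0.0, 47.7]
ft_force: [0.3, -0.4, -0.3]
finger_gap: 1.002
gripper_force: 0.0
```

Call:
{"op": "apply_moves", "data": {"rows": [94,-0.06,-0.2,0,0,0,-0.14,94,-0.12,-0.4,0,0,0,-0.28,94,-0.18,-0.6,0,0,0,-0.42,94,-0.235,-0.77,0,0,0,-0.56,94,-0.235,-0.77,0,0,0,-0.7]}}

```text
t: 1.1
ee_pos: [0.4613, -0.3073, 0.2648]
ee_rot: [-180.0, 0.1, 5.4]
ft_force: [0.2, 1.0, 0.8]
finger_gap: 1.0
gripper_force: 0.0
```

Call:
{"op": "apply_moves", "data": {"rows": [94,0,0,0,0,0,-0.1,94,0,0,0,0,0,-0.1,94,0,0,0,0,0,-0.1]}}

```text
t: 1.4
ee_pos: [0.4629, -0.3038, 0.2651]
ee_rot: [-180.0, 0.0, 0.1]
ft_force: [-0.4, -0.8, -0.3]
finger_gap: 1.001
gripper_force: 0.0
```

```bash
python3 - <<'E'
from h import *
from scipy.spatial.transform import Rotation as Ro
s=r.state();a=r.camera("wrist");cv2.imwrite("pics/w1.png",a)
c=r.get_calibration("wrist");M=np.array(c["mount"]);R=Ro.from_euler("xyz",s["ee_rot"],degrees=True).as_matrix();p=s["ee_pos"]
print(p,s["ee_rot"],s["joint_pos"])
def w(P):
    q=((np.atleast_2d(P)-p)@R-M[:3,3])@M[:3,:3];rho=np.linalg.norm(q[:,:2],axis=1);th=np.arctan2(rho,q[:,2]);k=(c["fx"]*th/rho)[:,None];return q[:,:2]*k+[c["cx"],c["cy"]]
m=red(a);k,L,st,ce=cv2.connectedComponentsWithStats(m)
for i in range(1,k):
    if st[i,4]>100: print(st[i],ce[i].round(1))
for P in((.463,-.304,.155),): 
    cv2.polylines(a,[w(cyl(P[0],P[1],.155,.155,.026)[::2]).round().astype(int)],True,(255,255,0),1)
cv2.imwrite("pics/w1o.png",a)
E
```

```text
[ 0.4628931  -0.3037592   0.26511245] [-1.79974424e+02  2.54545181e-02  1.38519662e-01] [-4.50079597e+01 -1.48985474e+00  9.98306884e+01 -6.59316731e-06
  8.16952503e+01  4.48535272e+01]
[ 167   49   44   43 1453] [188.6  69.9]
[ 253  187   53   52 1985] [279.9 213.9]
[ 90 204  22  24 274] [102.3 217.9]
```

View pics/w1o.png

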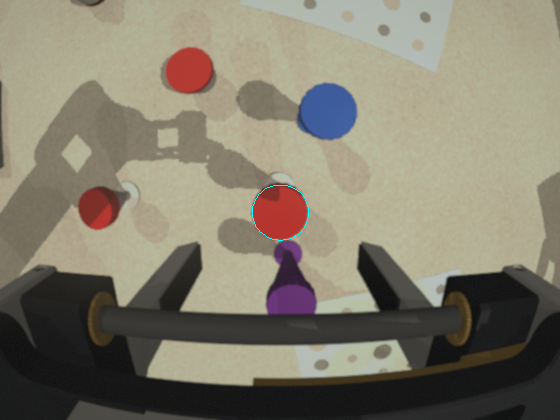

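The lid's outline at (280,213) coincides with the prediction, and the fingers clear purple and blue. Descending.

Call:
{"op": "apply_moves", "data": {"rows": [94,0,0,-0.18,0,0,0,94,0,0,-0.36,0,0,0,94,0,0,-0.52,0,0,0,94,0,0,-0.64,0,0,0,94,0,0,-0.7,0,0,0]}}

```text
t: 1.95
ee_pos: [0.462, -0.3026, 0.1228]
ee_rot: [-179.8, 0.2, 0.1]
ft_force: [-0.2, -0.0, 0.2]
finger_gap: 0.999
gripper_force: 0.0
```

Call:
{"op": "apply_moves", "data": {"rows": [70,0,0,0,0,0,0,60,0,0,0,0,0,0,56,0,0,0,0,0,0,54,0,0,0,0,0,0,48,0,0,0,0,0,0], "newtons": 12}}

```text
t: 2.45
ee_pos: [0.4634, -0.3044, 0.1264]
ee_rot: [179.9, -0.1, 0.0]
ft_force: [0.1, -0.1, -0.3]
finger_gap: 0.61
gripper_force: 0.0
```

Call:
{"op": "apply_moves", "data": {"rows": [40,0,0,0,0,0,0,40,0,0,0,0,0,0,40,0,0,0,0,0,0,40,0,0,0,0,0,0], "newtons": 15}}

```text
t: 2.85
ee_pos: [0.4633, -0.3043, 0.1261]
ee_rot: [180.0, -0.0, 0.0]
ft_force: [-0.0, 0.4, 4.5]
finger_gap: 0.551
gripper_force: 15.0
```

Held at 51.8 mm, which is the lid's width. Lifting.

Call:
{"op": "apply_moves", "data": {"rows": [40,0,0,0.02,0,0,0,40,0,0,0.06,0,0,0,40,0,0,0.14,0,0,0,40,0,0,0.24,0,0,0,40,0,0,0.36,0,0,0]}}

```text
t: 3.35
ee_pos: [0.4623, -0.3034, 0.1974]
ee_rot: [-179.9, 0.1, -0.0]
ft_force: [0.1, -0.8, -2.4]
finger_gap: 0.549
gripper_force: 15.0
```

Call:
{"op": "apply_moves", "data": {"rows": [40,0,0,0.14,0,0,0,40,0,0,0.28,0,0,0,40,0,0,0.38,0,0,0,40,0,0,0.42,0,0,0,40,0,0,0.42,0,0,0]}}

```text
t: 3.85
ee_pos: [0.4633, -0.3043, 0.2825]
ee_rot: [179.9, -0.1, 0.0]
ft_force: [0.1, -0.3, -1.3]
finger_gap: 0.551
gripper_force: 15.0
```

```bash
python3 - <<'E'
from h import *
s=r.state();print(s["t"],s["ee_pos"],s["ft_force"],s["wrist_torque"],s["finger_gap"])
a=r.camera("scene");b=r.camera("side")
p=np.zeros((500,800,3),np.uint8);p[:480,:400]=cv2.resize(a[0:240,100:300],None,fx=2,fy=2);p[:480,400:800]=cv2.resize(b[120:360,270:470],None,fx=2,fy=2);cv2.imwrite("pics/lift.png",p)
E
```

```text
3.85 [ 0.46328572 -0.30426308  0.28248327] [ 0.1249385  -0.2981143  -1.29113617] [ 0.05938051  0.08171763 -0.02393542] 0.5508745954049062
```

View pics/lift.png

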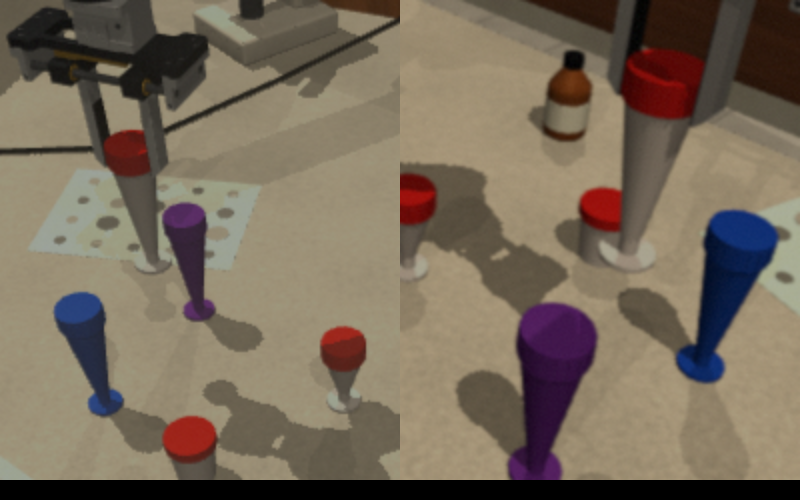

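The cone hangs upright and clear. It weighs about 1.3 N, and its foot is about 156 mm up, above the short cone. Carrying it over.

Call:
{"op": "apply_moves", "data": {"rows": [40,0.02,0.07,0,0,0,0,40,0.05,0.21,0,0,0,0,40,0.09,0.4,0,0,0,0,40,0.14,0.6,0,0,0,0,40,0.18,0.8,0,0,0,0]}}

```text
t: 4.45
ee_pos: [0.4987, -0.1414, 0.2801]
ee_rot: [-179.9, 0.1, -0.0]
ft_force: [1.5, -0.8, -0.6]
finger_gap: 0.549
gripper_force: 15.0
```

Call:
{"op": "apply_moves", "data": {"rows": [40,0.04,0.2,0,0,0,0,40,0.09,0.4,0,0,0,0,40,0.13,0.6,0,0,0,0,40,0.18,0.8,0,0,0,0,40,0.22,1.0,0,0,0,0]}}

```text
t: 4.95
ee_pos: [0.5423, 0.0587, 0.2802]
ee_rot: [-180.0, 0.1, 0.0]
ft_force: [-0.7, -0.3, -0.5]
finger_gap: 0.552
gripper_force: 15.0
```

Call:
{"op": "apply_moves", "data": {"rows": [40,0.04,0.2,0,0,0,0,40,0.09,0.4,0,0,0,0,40,0.13,0.6,0,0,0,0,40,0.16,0.72,0,0,0,0,40,0.18,0.8,0,0,0,0]}}

```text
t: 5.45
ee_pos: [0.5779, 0.2186, 0.2799]
ee_rot: [180.0, 0.2, 0.1]
ft_force: [0.3, -0.1, -1.6]
finger_gap: 0.546
gripper_force: 15.0
```

Call:
{"op": "apply_moves", "data": {"rows": [40,0.03,0.14,0,0,0,0,40,0.045,0.22,0,0,0,0,40,0.05,0.27,0,0,0,0,40,0.05,0.28,0,0,0,0,40,0.05,0.28,0,0,0,0]}}

```text
t: 5.95
ee_pos: [0.5889, 0.2716, 0.2813]
ee_rot: [180.0, 0.0, -0.0]
ft_force: [-0.7, 0.3, -0.6]
finger_gap: 0.55
gripper_force: 15.0
```

```bash
python3 - <<'E'
from h import *
s=r.state();print(s["t"],s["ee_pos"],s["ee_rot"],s["ft_force"],s["finger_gap"])
a=r.camera("scene");b=r.camera("side");cv2.imwrite("pics/sc2.png",a);cv2.imwrite("pics/sd2.png",b)
x,y,z=s["ee_pos"];g=z-.1262
for n,im in(("scene",a),("side",b)):
    for cx,cy,zz,R,col in((x,y,g,.021,(0,255,0)),(x,y,g+.155,.026,(255,255,0)),(.589,.271,.044,.045,(255,0,255))):
        cv2.polylines(im,[(proj(n,cyl(cx,cy,zz,zz,R)[::2])*8).round().astype(int)],True,col,1,shift=3)
p=np.zeros((600,800,3),np.uint8);p[:600,:400]=cv2.resize(a[130:330,345:478],(400,600));p[:600,400:800]=cv2.resize(b[20:200,162:282],(400,600));cv2.imwrite("pics/over.png",p)
E
```

```text
5.95 [0.58888188 0.27160386 0.28128661] [ 1.79975098e+02  2.27402993e-02 -1.15056630e-02] [-0.70770944  0.28625098 -0.57018013] 0.5502643653352075
```

View pics/over.png

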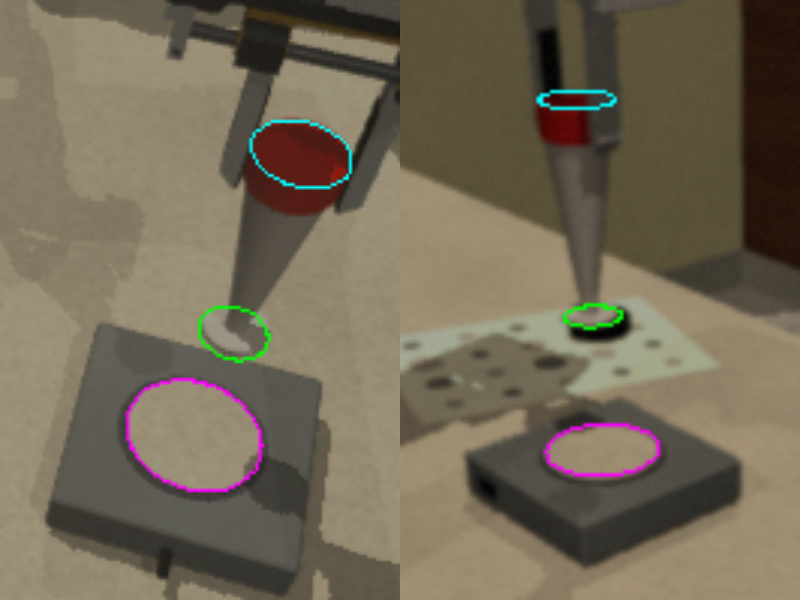

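Window and foot outlines both sit on target, and the cone is upright. Lowering to about 9 mm above, then creeping down.

Call:
{"op": "apply_moves", "data": {"rows": [40,0,0,-0.1,0,0,0,40,0,0,-0.25,0,0,0,40,0,0,-0.38,0,0,0,40,0,0,-0.47,0,0,0,40,0,0,-0.5,0,0,0]}}

```text
t: 6.55
ee_pos: [0.5877, 0.2707, 0.1788]
ee_rot: [179.9, 0.2, -0.1]
ft_force: [-0.2, 0.6, -1.7]
finger_gap: 0.548
gripper_force: 15.0
```

Call:
{"op": "apply_moves", "data": {"rows": [40,0,0,-0.01,0,0,0,40,0,0,-0.02,0,0,0,40,0,0,-0.03,0,0,0,40,0,0,-0.03,0,0,0,40,0,0,-0.03,0,0,0]}}

```text
t: 7.05
ee_pos: [0.5893, 0.2721, 0.1761]
ee_rot: [-180.0, -0.1, 0.0]
ft_force: [0.5, 0.1, -1.8]
finger_gap: 0.547
gripper_force: 15.0
```

Still hanging (-1.8 N), so I'll creep 1 mm at a time.

Call:
{"op": "apply_moves", "data": {"rows": [40,0,0,-0.005,0,0,0,40,0,0,-0.01,0,0,0,40,0,0,-0.015,0,0,0,40,0,0,-0.015,0,0,0,40,0,0,-0.015,0,0,0]}}

```text
t: 7.55
ee_pos: [0.589, 0.272, 0.1723]
ee_rot: [180.0, 0.0, 0.0]
ft_force: [-0.4, 0.1, -0.6]
finger_gap: 0.553
gripper_force: 15.0
```

Call:
{"op": "apply_moves", "data": {"rows": [40,0,0,-0.005,0,0,0,40,0,0,-0.005,0,0,0,40,0,0,-0.005,0,0,0]}}

```text
t: 7.85
ee_pos: [0.589, 0.272, 0.1714]
ee_rot: [180.0, 0.0, -0.0]
ft_force: [0.1, -0.8, -1.5]
finger_gap: 0.552
gripper_force: 15.0
```

Call:
{"op": "apply_moves", "data": {"rows": [40,0,0,-0.005,0,0,0,40,0,0,-0.005,0,0,0,40,0,0,-0.005,0,0,0]}}

```text
t: 8.15
ee_pos: [0.589, 0.272, 0.1704]
ee_rot: [180.0, 0.0, -0.0]
ft_force: [0.5, -0.3, -1.3]
finger_gap: 0.549
gripper_force: 15.0
```

Call:
{"op": "apply_moves", "data": {"rows": [40,0,0,-0.005,0,0,0,40,0,0,-0.005,0,0,0,40,0,0,-0.005,0,0,0]}}

```text
t: 8.45
ee_pos: [0.5894, 0.2721, 0.1701]
ee_rot: [-180.0, -0.1, 0.0]
ft_force: [-1.2, -0.5, 2.7]
finger_gap: 0.545
gripper_force: 15.0
```

Call:
{"op": "apply_moves", "data": {"rows": [40,0,0,-0.005,0,0,0,40,0,0,-0.005,0,0,0,40,0,0,-0.005,0,0,0]}}

```text
t: 8.75
ee_pos: [0.5897, 0.2721, 0.1701]
ee_rot: [-180.0, -0.1, 0.0]
ft_force: [-1.1, 0.1, 6.3]
finger_gap: 0.551
gripper_force: 15.0
```

The foot is on the window (6.3 N, z as predicted). Easing the pressure by 1 mm, softening the grip, then opening slowly.

Call:
{"op": "apply_moves", "data": {"rows": [40,0,0,0.004,0,0,0,40,0,0,0.004,0,0,0,40,0,0,0.004,0,0,0], "newtons": 5}}

```text
t: 9.05
ee_pos: [0.5895, 0.2722, 0.17]
ee_rot: [-180.0, -0.1, 0.0]
ft_force: [-0.6, 0.8, 4.4]
finger_gap: 0.552
gripper_force: 5.0
```

Call:
{"op": "apply_moves", "data": {"rows": [50,0,0,0,0,0,0,51,0,0,0,0,0,0,52,0,0,0,0,0,0,53,0,0,0,0,0,0,54,0,0,0,0,0,0], "newtons": 3}}

```text
t: 9.55
ee_pos: [0.5884, 0.2717, 0.1682]
ee_rot: [180.0, 0.1, -0.0]
ft_force: [1.0, 0.8, -0.5]
finger_gap: 0.573
gripper_force: 0.0
```

Call:
{"op": "apply_moves", "data": {"rows": [56,0,0,0,0,0,0,60,0,0,0,0,0,0,68,0,0,0,0,0,0,80,0,0,0,0,0,0,92,0,0,0,0,0,0]}}

```text
t: 10.05
ee_pos: [0.589, 0.272, 0.1692]
ee_rot: [180.0, 0.0, 0.0]
ft_force: [-0.7, 1.8, -0.2]
finger_gap: 0.856
gripper_force: 0.0
```

Released. Backing straight up, then watching for two seconds.

Call:
{"op": "apply_moves", "data": {"rows": [94,0,0,0,0,0,0,94,0,0,0.05,0,0,0,94,0,0,0.15,0,0,0,94,0,0,0.3,0,0,0,94,0,0,0.45,0,0,0]}}

```text
t: 10.55
ee_pos: [0.5889, 0.272, 0.2608]
ee_rot: [180.0, 0.0, 0.0]
ft_force: [0.8, 0.9, 0.2]
finger_gap: 0.999
gripper_force: 0.0
```

Call:
{"op": "apply_moves", "data": {"rows": [94,0,0,0.1,0,0,0,94,0,0,0.15,0,0,0,94,0,0,0.15,0,0,0,94,0,0,0.15,0,0,0,94,0,0,0.15,0,0,0]}}

```text
t: 11.05
ee_pos: [0.5883, 0.2718, 0.2873]
ee_rot: [180.0, 0.2, -0.0]
ft_force: [0.4, 0.7, -0.4]
finger_gap: 1.0
gripper_force: 0.0
```

```bash
python3 - <<'E'
from h import *
s0=r.state();f=[r.camera("side") for _ in range(40)];a=r.camera("scene");s=r.state();print(s0["t"],s["t"],s["ee_pos"])
d=cv2.absdiff(f[0],f[-1])[60:190,180:270];print("side diff max/mean",d.max(),d.mean())
b=f[-1].copy()
for n,im in(("scene",a),("side",b)):
    for cx,cy,zz,R,col in((.589,.271,.044,.021,(0,255,0)),(.589,.271,.199,.026,(255,255,0)),(.589,.271,.044,.045,(255,0,255))):
        cv2.polylines(im,[(proj(n,cyl(cx,cy,zz,zz,R)[::2])*8).round().astype(int)],True,col,1,shift=3)
p=np.zeros((600,800,3),np.uint8);p[:300,:400]=cv2.resize(a,(400,300));p[:300,400:]=cv2.resize(b,(400,300));p[300:600,100:300]=cv2.resize(a[180:330,360:460],(200,300));p[300:600,500:700]=cv2.resize(b[55:205,170:270],(200,300));cv2.imwrite("pics/end.png",p)
E
```

```text
11.05 13.1 [0.58900308 0.27202485 0.28925123]
side diff max/mean 30 1.436039886039886
```

View pics/end.png

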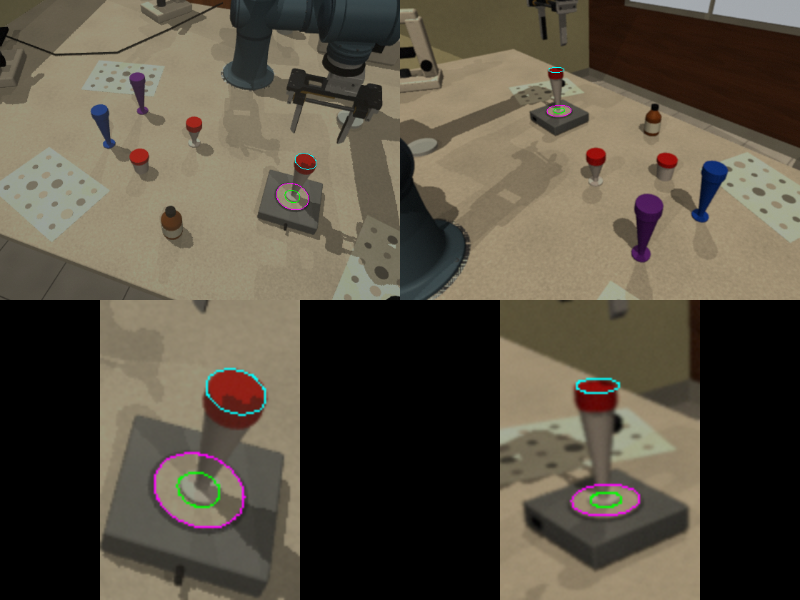

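The cone stands upright in the middle of the window, with foot and lid on the predicted outlines. It stayed still for 2 s, and the bystanders stand where they were. Handing in.

```bash
python3 -c "
from plant import r
print(r.sign_off())"
```

```text
the job is handed in; nothing more can be done
None
```

The tall cone stands upright and still, alone in the middle of the light box's window; the short cone and cup were not touched, and the job is handed in (no verdict was returned).

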